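# Set the pinecone weights out by size

### The arm

A 7-joint arm with a two-finger parallel gripper is mounted at the origin on the work surface. World frame = base frame: x ahead of the robot, y to its left, z up, the work surface at z = 0. Lengths are in mm, angles in rad, forces in N, time in s.
With the tool pointing down it reaches from about 400 to 875 mm from the base axis. Payload 19.3 kg.
Tool frame: the origin (TCP) lies midway between the tips of the shut fingers; the grasp point (between the pads) lies robot.grasp_offset behind it (robot.grasp_offset is the distance from the TCP to the grasp point, in mm); z points along the fingers, y is the direction in which the jaws open and shut (so a half turn about z gives the same grasp; the last joint's range is limited). The gripper opens to 85 mm and grips with 20 to 120 N. Pads are 22 mm wide; open, the fingers measure 114 mm over their backs; the gripper's body (76 mm by 85 mm) begins 54 mm behind the grasp point. The pads swing forward as they close: fully open they stand 13 mm farther back than shut.
Start: joints at [1.243, 0.521, -0.036, 1.599, 0.021, 1.021, -0.113], TCP at [159.318, -604.344, 204.091] pointing down, gripper open.
Joint ranges: [-2.91, 2.91], [-0.3, 2.13], [-1.5, 1.42], [0.17, 2.43], [-1.26, 4.41], [0.16, 1.93], [-2.52, 2.52]. Speed limits (rad/s): [1.89, 1.89, 2.39, 2.39, 3.01, 3.01, 3.01].

### API

Orientations are given as a unit quaternion [w, x, y, z].
In Python, from plant import readout, snapshot, calibration, order, robot gives the robot as it stands.
- The arm moves only by the tool servo_tool, never from a script. Its argument "deltas" is a list of rows, each an object of numbers: "dx", "dy", "dz": the shift along the tool's x, y, z in mm; "twist": the turn about the tool's z in degrees. In form: [{"dx": .., "dy": .., "dz": .., "twist": ..}, ...]. A call has 1 to 12 rows; each row shifts and turns the commanded pose from where the row before left it, along the tool's axes as they then stand; what a row does not reach is not made up. A row lasts 1/12 s, in which the tool goes at most 41.7 mm and 7.16 degrees, less where a joint would pass 70% of its speed; a pose out of reach is approached as far as the arm can. A call with a gripper value outside its range is refused whole. "grip" is the finger opening in mm, from 0 to 85.4, set as the call begins (left out, the last holds). The fingers move at their own pace and stop on an object; "force" is the grip in N (left out, the last holds). Time passes only in rows, so rows that do not move let the fingers close. It gives the time, the measured TCP pose, the force and the opening at its end, in the units of the state.
- readout.get_state(): the state, without advancing time (a new reading comes with each control period).
- snapshot(name): name is "scene" or "top" or "wrist"; returns (picture, depth): 420x560x3 uint8, blue, green, red; 420x560 float32, mm along the optical axis (not along the pixel's ray), 0 where there is no reading.
- calibration(name): a dict with "mtx" (3x3 intrinsics, pixels), "R" (3x3) and "t" (3): a world point X has camera coordinates R X + t; the wrist camera has in their place "hand_eye" (4x4, takes a point from camera to tool coordinates, whose origin is the TCP and whose axes are the flange's). Camera axes: x right, y down, z forward; pixel columns grow to the right and rows downward; lengths in mm; the calibration is good to about 2 mm. A picture is of the moment at which its call begins: read the wrist's pose just before it. calibration takes no time and is no camera call.
- order.finish_job(): hands the job in, once; it reports no verdict.
The state is a dict: "t": time; "joint_positions": joint angles; "joint_vel": joint speeds; "joint_torque": joint torques, N m; "tcp_pos": TCP position; "ee_rot": TCP orientation; "ft_force": force on the tool from outside, world axes, zero at the start; "ft_torque": the same for the moment, N m; "width": opening from 0.0 (shut) to 1.0 (fully open).
Only numpy, scipy, OpenCV 4.12 (cv2) and the standard library are available. Lean on these libraries where they do the work, as an engineer would, in place of code of your own. Each camera call takes 0.05 s, during which the arm holds its last target. There are 200 camera calls.

### The job

Stand each of the four black pinecone weights upright, tip up, flat in the wooden saucer of its own size: the largest weight in the largest saucer, and so on down to the smallest in the smallest. Go from the largest to the smallest, so that you never reach a big weight in over small ones, and set each one down without dropping it. Leave the brass shell and the stag head where they stand.

Things in the scene. Friction and masses are not known exactly. Their poses are not given: they have to be found in the camera images.
- pinecone_largest_center (a point): Black cast-iron pinecone clock weight, the largest of four: 50 mm thick, 92 mm tall, about 760 g. Stands on its flat foot (40 mm across), tip up, on a fixed painted board whose top is 12 mm above the table. Round in plan; sides upright from 0.2 to 0.68 of its height, tapering above. The point is its centre on the axis, 46 mm above its underside; z runs to the tip.
- saucer_largest: Round pale wooden saucer fixed to the table between the robot and the board, the largest of four: 80 mm across outside; flat floor 70 mm across, 6 mm above the table; rim 5 mm wide, its top 10 mm above the table (4 mm above the floor). Origin: centre of the underside, on the table; z up.
- pinecone_second_center (a point): Black cast-iron pinecone clock weight, the second largest of four: 42 mm thick, 80 mm tall, about 470 g. Stands on its flat foot (34 mm across), tip up, on a fixed painted board whose top is 12 mm above the table. Round in plan; sides upright from 0.2 to 0.68 of its height, tapering above. The point is its centre on the axis, 40 mm above its underside; z runs to the tip.
- saucer_second: Round pale wooden saucer fixed to the table between the robot and the board, the second largest of four: 70 mm across outside; flat floor 60 mm across, 6 mm above the table; rim 5 mm wide, its top 10 mm above the table (4 mm above the floor). Origin: centre of the underside, on the table; z up.
- pinecone_third_center (a point): Black cast-iron pinecone clock weight, the third largest of four: 34 mm thick, 69 mm tall, about 260 g. Stands on its flat foot (28 mm across), tip up, on a fixed painted board whose top is 12 mm above the table. Round in plan; sides upright from 0.2 to 0.68 of its height, tapering above. The point is its centre on the axis, 34.5 mm above its underside; z runs to the tip.
- saucer_third: Round pale wooden saucer fixed to the table between the robot and the board, the third largest of four: 60 mm across outside; flat floor 50 mm across, 6 mm above the table; rim 5 mm wide, its top 10 mm above the table (4 mm above the floor). Origin: centre of the underside, on the table; z up.
- pinecone_smallest_center (a point): Black cast-iron pinecone clock weight, the smallest of four: 26 mm thick, 58 mm tall, about 125 g. Stands on its flat foot (22 mm across), tip up, on a fixed painted board whose top is 12 mm above the table. Round in plan; sides upright from 0.2 to 0.68 of its height, tapering above. The point is its centre on the axis, 29 mm above its underside; z runs to the tip.
- saucer_smallest: Round pale wooden saucer fixed to the table between the robot and the board, the smallest of four: 50 mm across outside; flat floor 40 mm across, 6 mm above the table; rim 5 mm wide, its top 10 mm above the table (4 mm above the floor). Origin: centre of the underside, on the table; z up.
- brass_shell_center (a point): Plain brass weight shell, a smooth upright cylinder 38 mm thick and 90 mm tall with a small button on top, standing on the board among the pinecone weights; not to be moved. The point is its centre on the axis, 45 mm above its underside.
- stag_head_center (a point): Carved walnut stag head with pale antlers on a round foot 56 mm across, 121 mm tall, 75 mm wide over the antlers (along its y), muzzle 38 mm out along its -x; stands on the left (+y) end of the board; not to be moved. The point is on the axis of the foot, 60 mm above its underside.
Things that resemble listed ones, but are neither listed nor needed, are in the scene too. Leave any purple look-alike of the part that bears pinecone_third_center alone.

How it is judged:
By the outcome, as a careful person would: the job done as asked, in the order asked, and still so for the second after the job is handed in, with the robot touching nothing.
It also fails if it takes over 99 s, if anything falls off the work surface, if the arm or the gripper's body presses on something with over 40 N, if the wrist force passes 120 N, or if a joint passes its speed limit or range.

## Working session

There is one attempt and no reset: what is moved stays moved. The work goes in short steps, Python scripts to look and compute and a tool call to move; the robot and the scene stay as the last step left them, time stands still between calls to the robot, and variables do not carry over. Pictures are saved under pics/ and viewed, about 12 in all and at most 16, crops included, and the job is handed in when it is done.

Besides the shell and the picture viewer there is one more tool, called after "Request:" by a JSON object that holds its "fn" and its "kwargs". servo_tool: Moves the arm, as the interface text tells. Its arguments: {"type":"object","properties":{"deltas":{"type":"array"},"grip":{"type":"number"},"force":{"type":"number"}},"required":["deltas"]}

```bash
mkdir -p pics; ls
python3 - <<'E'
from plant import readout, snapshot, calibration, order, robot
import cv2,numpy as np
s=readout.get_state();print(s);print(robot.grasp_offset)
for n in("scene","top"):
    p,d=snapshot(n);cv2.imwrite(f"pics/{n}0.png",p);np.save(f"pics/{n}0.npy",d);c=calibration(n);print(n,c)
    np.savez(f"pics/{n}cal.npz",**{k:c[k] for k in("mtx","R","t")})
print(calibration("wrist"))
E
```

```text
pics
{'t': 0.0, 'joint_positions': array([ 1.2428093 ,  0.52200873, -0.03637296,  1.60000979,  0.02119573,
        1.02110735, -0.11281511]), 'joint_vel': array([-8.27556528e-05, -1.29665719e-03, -8.37309044e-04, -1.24449914e-03,
       -1.07931193e-03,  6.97966623e-04, -1.00148965e-04]), 'joint_torque': array([ 3.03495392e-05, -9.27098823e+01,  1.97974496e+00, -3.69922936e+01,
        1.77159469e-02,  8.20741203e-03,  5.48107198e-05]), 'tcp_pos': array([ 159.23144651, -603.98716004,  203.52789569]), 'ee_rot': array([-5.65233601e-04,  9.91703776e-01,  1.28542951e-01, -1.01693675e-04]), 'ft_force': array([-0.19768351,  0.34187394, -0.41545467]), 'ft_torque': array([ 0.00828607, -0.02436699,  0.02351611]), 'width': 1.0010067961687739}
18.700000000000003
scene {'mtx': array([[511.51999103,   0.        , 278.78582234],
       [  0.        , 511.51999103, 211.77335852],
       [  0.        ,   0.        ,   1.        ]]), 'R': array([[ 0.65513823,  0.75547374,  0.00730314],
       [ 0.6212214 , -0.5331644 , -0.57429931],
       [-0.42997427,  0.3807823 , -0.81861283]]), 't': array([-444.4
[... 231 characters left out ...]
9, -0.99971785, -0.019152  ],
       [-0.98786431, -0.01091573, -0.15493529],
       [ 0.15468252,  0.0210965 , -0.98773896]]), 't': array([ 46.29850172, 625.49311218, 936.21998786])}
{'mtx': array([[338.92704085,   0.        , 279.5909527 ],
       [  0.        , 338.92704085, 209.22572379],
       [  0.        ,   0.        ,   1.        ]]), 'hand_eye': array([[ 4.54990648e-04, -9.54880629e-01, -2.96989524e-01,
         7.44396768e+01],
       [ 9.99999577e-01,  6.71705992e-04, -6.27660470e-04,
         1.48813821e-01],
       [ 7.98830467e-04, -2.96989113e-01,  9.54880531e-01,
        -1.69778996e+02],
       [ 0.00000000e+00,  0.00000000e+00,  0.00000000e+00,
         1.00000000e+00]])}
```

View pics/top0.png

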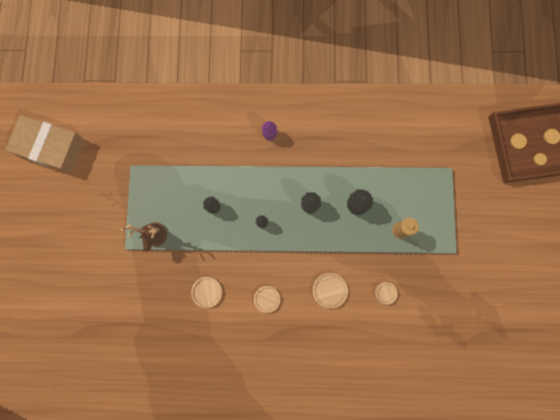

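View pics/scene0.png

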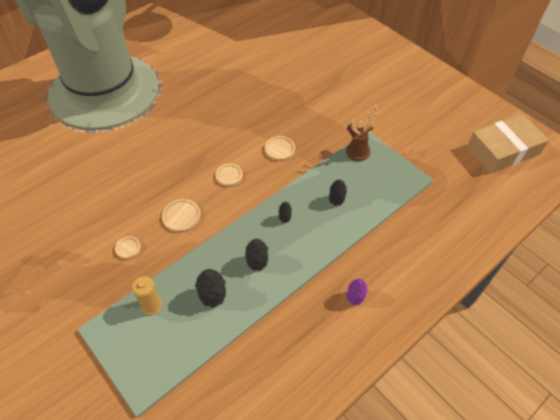

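Top view, candidates: black pinecones at (360,202) largest, (311,202) second, (212,205) third, (262,221) smallest. The purple look-alike at (270,130) stands off the board and stays put, as do the brass shell (405,229) and the stag (152,234). Saucers: largest (330,291), second (207,292), third (267,299), smallest (387,293). Next I measure in both views and take a close crop.

```bash
cat > h.py <<'E'
import cv2,numpy as np
H=dict(L=92,S=80,T=69,s=58); D=dict(L=50,S=42,T=34,s=26)
def cal(n):
    c=np.load(f"pics/{n}cal.npz"); return c["mtx"],c["R"],c["t"]
def ray(n,uv):
    K,R,t=cal(n); d=R.T@np.linalg.solve(K,[uv[0],uv[1],1]); return -R.T@t,d
def onz(n,uv,z):
    o,d=ray(n,uv); return o+d*(z-o[2])/d[2]
def tri(a,b):
    (o1,d1),(o2,d2)=a,b; s=np.linalg.lstsq(np.c_[d1,-d2],o2-o1,rcond=None)[0]
    return (o1+d1*s[0]+o2+d2*s[1])/2, np.linalg.norm(o1+d1*s[0]-o2-d2*s[1])
def blob(mask,near,r=25):
    n,l,st,ce=cv2.connectedComponentsWithStats(mask.astype(np.uint8))
    k=[i for i in range(1,n) if st[i,4]>40 and np.hypot(*(ce[i]-near))<r]
    k=max(k,key=lambda i:st[i,4]); return ce[k],st[k],l==k
E
python3 - <<'E'
from h import *
im={n:cv2.imread(f"pics/{n}0.png") for n in("top","scene")}
dp={n:np.load(f"pics/{n}0.npy") for n in im}
P=dict(L=((360,202),(211,288)),S=((311,202),(257,254)),T=((212,205),(338,192)),s=((262,221),(285,212)),P=((270,130),(357,291)),)
for k,uv in P.items():
    c=[];hulls=[]
    for n,q in zip(im,uv):
        m=im[n].max(2)<62
        if k=="P": m=(im[n][...,0]>1.5*im[n][...,1])
        ce,st,l=blob(m,q); cnt=cv2.findContours(l.astype(np.uint8),0,2)[0][0]
        (x,y),(w,h),a=cv2.minAreaRect(cnt); M=cv2.moments(cv2.convexHull(cnt)); ce=(M['m10']/M['m00'],M['m01']/M['m00']);c.append(ce); print(k,n,np.round(ce,1),st,end=' ')
        K,R,t=cal(n); v,u=np.nonzero(l); z=dp[n][v,u]; X=(R.T@(np.linalg.solve(K,np.c_[u,v,np.ones(len(u))].T)*z-t[:,None])).T
        print('depth z max',X[:,2].max().round(1),'xy mid of z>45%',end=' ')
        if k!="P":
            q_=X[(X[:,2]>12+.75*H[k])]; print(np.round((q_.min(0)+q_.max(0))/2,1))
            z0=12+H[k]/2; print('   plane',onz(n,ce,z0).round(1))
    print('  tri',tri(ray("top",c[0]),ray("scene",c[1])))
hsv=cv2.cvtColor(im["top"],cv2.COLOR_BGR2HSV)
Sc=dict(L=((330,291),(181,215)),S=((207,292),(280,149)),T=((267,299),(229,175)),s=((387,293),(128,247)))
for k,uv in Sc.items():
    for n,q in zip(im,uv):
        b=cv2.GaussianBlur(im[n],(3,3),0).astype(int)
        m=(b[...,1]>135)&(b[...,0]>90)
        m=cv2.morphologyEx(m.astype(np.uint8),cv2.MORPH_CLOSE,np.ones((5,5)))
        ce,st,l=blob(m,q); cnt=max(cv2.findContours(l.astype(np.uint8),0,2)[0],key=len)
        e=cv2.fitEllipse(cv2.convexHull(cnt)); p=onz(n,e[0],9); print('saucer',k,n,np.round(e[0],1),st,np.round(e[1],1),p.round(1))
# close crops
a=cv2.resize(im["top"][160:320,130:430],None,fx=2.6,fy=2.6,interpolation=cv2.INTER_CUBIC);cv2.imwrite("pics/crop.png",a)
E
```

```text
L top [361.  205.4] [349 196  23  18 107] depth z max 96.3 xy mid of z>45% [ 636.2 -144.    88.7]
   plane [ 632.9 -136.7   58. ]
L scene [208.9 289.9] [196 271  28  36 591] depth z max 104.7 xy mid of z>45% [ 648.9 -141.8   92.9]
   plane [ 650.7 -142.2   58. ]
  tri (array([ 638.16778173, -138.96888938,   33.91074951]), np.float64(4.718477863859781))Traceback (most recent call last):
  File "<stdin>", line 10, in <module>
  File "h.py", line 15, in blob
    k=max(k,key=lambda i:st[i,4]); return ce[k],st[k],l==k
ValueError: max() iterable argument is empty
```

```bash
cat > m.py <<'E'
from h import *
from scipy.optimize import least_squares
im={n:cv2.imread(f"pics/{n}0.png") for n in("top","scene")}
dp={n:np.load(f"pics/{n}0.npy") for n in im}
XW={}
for n in im:
    K,R,t=cal(n); v,u=np.mgrid[:420,:560]; 
    X=(np.linalg.solve(K,np.c_[u.ravel(),v.ravel(),np.ones(u.size)].T)*dp[n].ravel()-t[:,None]); XW[n]=(R.T@X).T.reshape(420,560,3)
print('board z',XW["top"][240,300],XW["scene"][330,160],'table',XW["top"][350,300],XW["scene"][350,420])
P=dict(L=((360,202),(211,288)),S=((311,202),(257,254)),T=((212,205),(338,192)),s=((262,221),(285,212)))
for k,uv in P.items():
    c=[]
    for n,q in zip(im,uv):
        m=(XW[n][...,2]>12+8)&(im[n].max(2)<100)&(dp[n]>0)
        ce,st,l=blob(m,q); cnt=max(cv2.findContours(l.astype(np.uint8),0,2)[0],key=len); hu=cv2.convexHull(cnt)
        M=cv2.moments(hu); ce=(M['m10']/M['m00'],M['m01']/M['m00']);c.append(ce)
        X=XW[n][l]; z=X[:,2]-12; B=X[(z>.2*H[k])&(z<.68*H[k])]
        f=least_squares(lambda p:np.hypot(*(B[:,:2]-p).T)-D[k]/2,X[:,:2].mean(0),loss='soft_l1')
        print(k,n,np.round(ce,1),st,'plane',onz(n,ce,12+H[k]/2)[:2].round(1),'circle',f.x.round(1),len(B),'zmax',z.max().round(1))
    p,r=tri(ray("top",c[0]),ray("scene",c[1])); print('  tri',p.round(1),round(r,1))
Sc=dict(L=((330,291),(181,215)),S=((207,292),(280,149)),T=((267,299),(229,175)),s=((387,293),(128,247)))
for k,uv in Sc.items():
    for n,q in zip(im,uv):
        b=im[n].astype(int); m=(b[...,1]>135)&(b[...,0]>90)
        m=cv2.morphologyEx(m.astype(np.uint8),cv2.MORPH_CLOSE,np.ones((5,5)))
        ce,st,l=blob(m,q); cnt=max(cv2.findContours(l.astype(np.uint8),0,2)[0],key=len)
        e=cv2.fitEllipse(cv2.convexHull(cnt)); print('saucer',k,n,np.round(e[0],1),st,np.round(e[1],1),onz(n,e[0],9).round(1))
for n,q in(("top",(405,229)),("scene",(148,296))):
    m=(XW[n][...,2]>20); ce,st,l=blob(m,q); X=XW[n][l];print('shell',X.min(0).round(),X.max(0).round())
cv2.imwrite("pics/crop.png",cv2.resize(im["top"][160:320,130:430],None,fx=2.6,fy=2.6,interpolation=cv2.INTER_CUBIC))
E
python3 m.py
```

```text
board z [559.14648757  -4.45763881   7.27670491] [ 635.84605841 -246.41769722   11.53826271] table [313.61226624  -6.07668777  -2.20475217] [ 903.37641753  426.52155339 -744.03012865]
L top [359.5 201.7] [347 189  26  26 500] plane [ 641.3 -133.5] circle [ 643.7 -135. ] 165 zmax 94.0
L scene [210.4 287.5] [195 269  31  38 881] plane [ 648.7 -137.4] circle [ 643.3 -134.8] 385 zmax 95.3
  tri [ 643.4 -135.2   47. ] 0.5
S top [310.4 202.2] [301 192  20  21 325] plane [640.  -25.6] circle [642. -26.] 104 zmax 79.9
S scene [256.3 254.2] [245 239  23  31 566] plane [646.3 -28.9] circle [642.1 -25.8] 263 zmax 83.5
  tri [641.8 -25.9  42.7] 0.6
T top [211.2 204.7] [203 197  17  17 216] plane [632.8 197. ] circle [635.  198.5] 78 zmax 68.5
T scene [337.4 192.2] [329 180  18  25 340] plane [638.7 194.7] circle [635.  198.3] 173 zmax 71.1
  tri [634.5 199.   38.5] 1.5
s top [261.5 221.4] [256 216  12  12 119] plane [597.   83.4] circle [598.7  84. ] 42 zmax 58.4
s scene [284.4 211.5] [278 202  13  20 202] plane [601.1  81.7] circle [598.5  84.1] 102 zmax 59.8
  tri [598.   84.1  35.3] 0.8
saucer L top [329.7 290.2] [313 273  35  35 986] [35.  35.4] [446.4 -72.    9. ]
saucer L scene [180.8 214.2] [ 162  198   39   33 1020] [32.5 39.4] [448.3 -72.1   9. ]
saucer S top [206. 292.] [191 277  31  31 753] [30.3 31.2] [438.4 207.8   9. ]
saucer S scene [279.5 147.2] [265 135  31  25 595] [24.  31.3] [441.  208.1   9. ]
saucer T top [266.3 299.1] [254 286  26  27 568] [26.2 27.2] [424.8  70.8   9. ]
saucer T scene [228.8 173.6] [215 162  28  23 509] [22.9 28. ] [427.   71.3   9. ]
saucer s top [385.8 292.8] [376 282  21  22 381] [21.4 22.3] [ 442.7 -197.8    9. ]
saucer s scene [127.5 246.6] [115 236  26  22 470] [22.3 26.5] [ 444.4 -198.1    9. ]
shell [ 472. -250.   20.] [ 604.   33. 1023.]
shell [ 567. -322.   20.] [1040. -213.  890.]
```

View pics/crop.png

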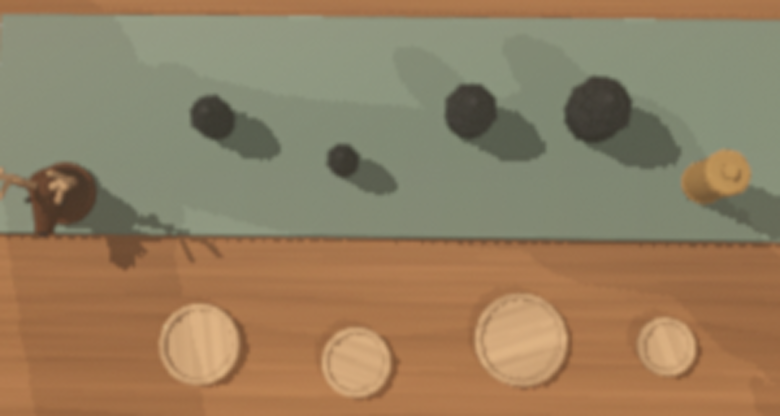

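Measured: pinecones L (643.5,-135), S (642,-26), T (635,198.4), s (598.6,84). Saucers: L (447,-72), S (440,208), T (426,71), s (443.5,-198). The crop confirms black cones ordered by size, with the shell well to the right of the largest (crop 715,178). Now moving to the largest, with jaws along world y.

Request:
{"fn": "servo_tool", "kwargs": {"deltas": [{"twist":4.8},{"twist":5},{"twist":5},{"dx":20,"dy":-20},{"dx":27,"dy":-26},{"dx":27,"dy":-26},{"dx":27,"dy":-26},{"dx":27,"dy":-26},{"dx":27,"dy":-26},{"dx":27,"dy":-26},{"dx":27,"dy":-26},{"dx":27,"dy":-26}], "grip": 85, "force": 60}}

```text
invalid input at $.deltas[0]: expected keys dx, dy, dz, twist
```

Request:
{"fn": "servo_tool", "kwargs": {"deltas": [{"dx":27,"dy":-26},{"dx":27,"dy":-26},{"dx":27,"dy":-26},{"dx":27,"dy":-26},{"dx":27,"dy":-26},{"dx":27,"dy":-26},{"dx":25,"dy":-25},{"dx":20,"dy":-20},{"dx":10,"dy":-20},{},{},{}]}}

```text
invalid input at $.deltas[0]: expected keys dx, dy, dz, twist
```

Request:
{"fn": "servo_tool", "kwargs": {"deltas": [{"dx":0,"dy":0,"dz":0,"twist":4.8},{"dx":0,"dy":0,"dz":0,"twist":5},{"dx":0,"dy":0,"dz":0,"twist":5},{"dx":20,"dy":-20,"dz":0,"twist":0},{"dx":27,"dy":-26,"dz":0,"twist":0},{"dx":27,"dy":-26,"dz":0,"twist":0},{"dx":27,"dy":-26,"dz":0,"twist":0},{"dx":27,"dy":-26,"dz":0,"twist":0},{"dx":27,"dy":-26,"dz":0,"twist":0},{"dx":27,"dy":-26,"dz":0,"twist":0},{"dx":27,"dy":-26,"dz":0,"twist":0},{"dx":27,"dy":-26,"dz":0,"twist":0}], "grip": 85, "force": 60}}

```text
t: 1.1
tcp_pos: [396.4, -374.9, 204.0]
ee_rot: [-0.0, 1.0, -0.0, -0.0]
ft_force: [0.2, -1.6, 0.0]
width: 0.995
```

Request:
{"fn": "servo_tool", "kwargs": {"deltas": [{"dx":27,"dy":-26,"dz":0,"twist":0},{"dx":27,"dy":-26,"dz":0,"twist":0},{"dx":27,"dy":-26,"dz":0,"twist":0},{"dx":27,"dy":-26,"dz":0,"twist":0},{"dx":27,"dy":-26,"dz":0,"twist":0},{"dx":27,"dy":-26,"dz":0,"twist":0},{"dx":27,"dy":-26,"dz":0,"twist":0},{"dx":27,"dy":-26,"dz":0,"twist":0},{"dx":20,"dy":-20,"dz":0,"twist":0},{"dx":12,"dy":-13,"dz":0,"twist":0},{"dx":0,"dy":0,"dz":0,"twist":0},{"dx":0,"dy":0,"dz":0,"twist":0}]}}

```text
t: 2.1
tcp_pos: [643.6, -134.7, 203.4]
ee_rot: [-0.0, 1.0, 0.001, -0.001]
ft_force: [-0.8, -0.2, 0.2]
width: 0.998
```

```bash
cat > w.py <<'E'
import sys
from h import *
from scipy.spatial.transform import Rotation as Ro
from plant import readout,snapshot,calibration
def wrist(save=None):
    s=readout.get_state(); p,d=snapshot("wrist"); c=calibration("wrist")
    q=s["ee_rot"]; R=Ro.from_quat([q[1],q[2],q[3],q[0]]).as_matrix()
    v,u=np.mgrid[:420,:560]; C=np.linalg.solve(c["mtx"],np.c_[u.ravel(),v.ravel(),np.ones(u.size)].T)*d.ravel()
    he=c["hand_eye"]; W=(R@(he[:3,:3]@C+he[:3,3:])+np.array(s["tcp_pos"])[:,None]).T.reshape(420,560,3)
    W[d<=0]=np.nan
    if save: cv2.imwrite(save,p)
    return s,p,W
E
python3 - <<'E'
from w import *
s,p,W=wrist("pics/w1.png"); print(s["tcp_pos"],s["t"],s["joint_positions"].round(2))
x=W[...,0];y=W[...,1];z=W[...,2]
m=(np.hypot(x-643,y+135)<40)&(z>30)&(z<112)&(p.max(2)<110)
B=W[m];print(len(B),B.min(0),B.max(0)); b=B[(B[:,2]<75)]
from scipy.optimize import least_squares
print(least_squares(lambda q:np.hypot(*(b[:,:2]-q).T)-25,[643,-135],loss='soft_l1').x,len(b))
E
```

```text
[ 643.59832325 -134.71861091  203.36750041] 2.1 [ 0.18  0.58 -0.1   1.5   0.06  1.07 -1.51]
2636 [ 615.44874807 -163.48846155   30.25094618] [ 669.7514032  -108.79070918  105.33328797]
[ 642.18197177 -136.08389654] 696
```

View pics/w1.png

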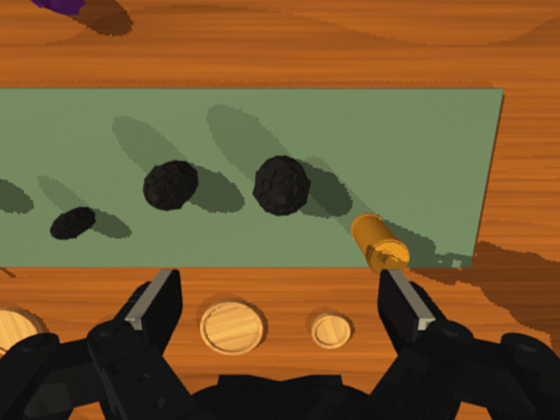

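The wrist view shows the largest at (282,185), centred between the jaws, with the shell at (380,243) clear of them. It agrees with the fixed cameras to 1.5 mm. Descending and gripping.

Request:
{"fn": "servo_tool", "kwargs": {"deltas": [{"dx":0,"dy":0,"dz":20,"twist":0},{"dx":0,"dy":0,"dz":30,"twist":0},{"dx":0,"dy":0,"dz":30,"twist":0},{"dx":0,"dy":0,"dz":20,"twist":0},{"dx":0,"dy":0,"dz":15,"twist":0},{"dx":0,"dy":0,"dz":15,"twist":0},{"dx":0,"dy":0,"dz":15,"twist":0},{"dx":0,"dy":0,"dz":10,"twist":0},{"dx":0,"dy":0,"dz":4,"twist":0},{"dx":0,"dy":0,"dz":0,"twist":0},{"dx":0,"dy":0,"dz":0,"twist":0}]}}

```text
t: 3.07
tcp_pos: [643.7, -136.1, 45.7]
ee_rot: [0.0, 1.0, -0.001, 0.0]
ft_force: [0.2, -0.0, 0.2]
width: 0.994
```

Request:
{"fn": "servo_tool", "kwargs": {"deltas": [{"dx":0,"dy":0,"dz":0,"twist":0},{"dx":0,"dy":0,"dz":0,"twist":0},{"dx":0,"dy":0,"dz":0,"twist":0},{"dx":0,"dy":0,"dz":0,"twist":0},{"dx":0,"dy":0,"dz":0,"twist":0},{"dx":0,"dy":0,"dz":0,"twist":0},{"dx":0,"dy":0,"dz":0,"twist":0},{"dx":0,"dy":0,"dz":0,"twist":0},{"dx":0,"dy":0,"dz":0,"twist":0},{"dx":0,"dy":0,"dz":0,"twist":0}], "grip": 40, "force": 70}}

```text
t: 3.9
tcp_pos: [644.1, -136.4, 46.0]
ee_rot: [0.0, 1.0, -0.0, 0.001]
ft_force: [-1.0, -3.1, 6.7]
width: 0.472
```

Run:
```python
from w import *
s,p,W=wrist("pics/w2.png"); print(s["width"],s["ft_force"],s["ft_torque"])
```

```text
0.47207581832855494 [-0.95959895 -3.10700969  6.7209385 ] [-0.59957514  0.13058878 -0.01254611]
```

View pics/w2.png

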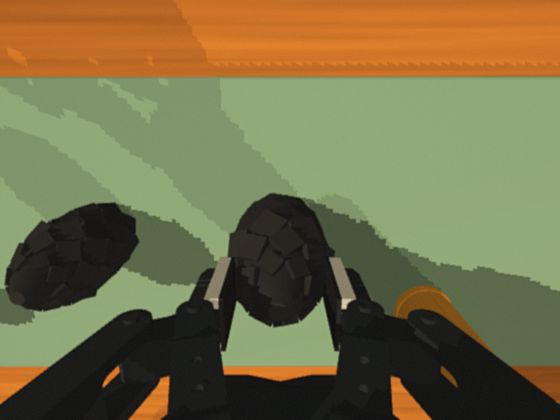

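The pads are on the cone's sides at (220,290) and (340,290), and it is upright. I'll tighten the target opening to be sure of the grip, then lift slightly.

Request:
{"fn": "servo_tool", "kwargs": {"deltas": [{"dx":0,"dy":0,"dz":0,"twist":0},{"dx":0,"dy":0,"dz":0,"twist":0},{"dx":0,"dy":0,"dz":0,"twist":0},{"dx":0,"dy":0,"dz":0,"twist":0},{"dx":0,"dy":0,"dz":-2,"twist":0},{"dx":0,"dy":0,"dz":-4,"twist":0},{"dx":0,"dy":0,"dz":-4,"twist":0},{"dx":0,"dy":0,"dz":0,"twist":0},{"dx":0,"dy":0,"dz":0,"twist":0}], "grip": 25, "force": 80}}

```text
t: 4.7
tcp_pos: [643.5, -135.6, 55.0]
ee_rot: [-0.0, 1.0, -0.0, -0.0]
ft_force: [0.5, 0.8, -7.4]
width: 0.306
```

Run:
```python
from w import *
s,p,W=wrist("pics/w3.png"); print(s["width"],s["ft_force"],s["ft_torque"])
x,y,z=W[...,0],W[...,1],W[...,2]
m=(np.hypot(x-643,y+135)<45)&(p.max(2)<90); B=W[m]
for a in range(0,130,10):
    b=B[(B[:,2]>=a)&(B[:,2]<a+10)]
    if len(b): print(a,len(b),np.nanmin(b[:,:2],0).round(1),np.nanmax(b[:,:2],0).round(1))
p,_=snapshot("scene"); a=cv2.resize(p[200:360,130:330],None,fx=3.5,fy=3.5); w=cv2.resize(cv2.imread("pics/w3.png"),(747,560)); cv2.imwrite("pics/s3.png",np.hstack([a,w])[:, :1447]); cv2.imwrite("pics/s3.png",cv2.resize(np.hstack([a,w]),(796,308)))
```

```text
0.30556872597803086 [ 0.45787268  0.80620594 -7.36884159] [-0.00090416 -0.0034386  -0.01683777]
10 962 [ 623.  -179.9] [ 661.5 -116. ]
20 101 [ 654.9 -154. ] [ 665.4 -116.8]
30 210 [ 651.4 -159.7] [ 667.2 -116.6]
40 288 [ 647.7 -161.7] [ 667.3 -112.3]
50 392 [ 651.9 -159.8] [ 667.9 -116.1]
60 488 [ 646.4 -163.8] [ 669.9 -112.4]
70 1666 [ 641.3 -163.1] [ 669.7 -110.6]
80 1387 [ 625.8 -160.5] [ 666.1 -111.3]
90 1811 [ 626.7 -162.5] [ 661.6 -109.5]
100 3235 [ 628.  -162.7] [ 658.3 -109.5]
110 1298 [ 630.8 -162.6] [ 653.9 -109.6]
120 1933 [ 631.8 -178.7] [656.9 -92.3]
```

View pics/s3.png

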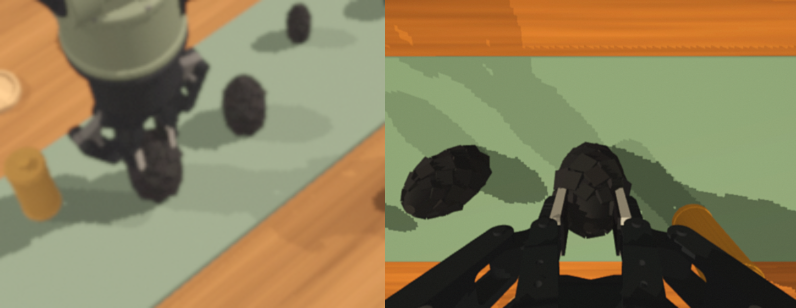

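```bash
cat > hold.py <<'E'
from w import *
s,p,W=wrist(); x,y,z=W[...,0],W[...,1],W[...,2]; X,Y,Z=s["tcp_pos"]
v,u=np.mgrid[:420,:560]
m=(p.min(2)>110)&(np.ptp(p,axis=2)<35)&(v>200)&(u>150)&(u<420)&(z>20)
for nm,k in(("L",m&(u<280)),("R",m&(u>=280))):
    b=W[k]; print("pad",nm,len(b),"y-Y",np.percentile(b[:,1]-Y,[5,50,95]).round(1),"x-X",np.percentile(b[:,0]-X,[5,95]).round(1),"z-Z",np.percentile(b[:,2]-Z,[5,50,95]).round(1))
q=(abs(y-Y)<12)&(abs(x-X)<30)&(p.max(2)<110); b=W[q]
for a in range(-60,80,10):
    c=b[(b[:,2]-Z>=a)&(b[:,2]-Z<a+10)]
    if len(c)>5: print(a,len(c),"x-X max/min",(c[:,0].max()-X).round(1),(c[:,0].min()-X).round(1))
print("tip z", np.percentile(b[:,2],99.5).round(1),"tcp",np.round([X,Y,Z],1), s["width"],s["ft_force"].round(1))
E
python3 hold.py
```

```text
pad L 3 y-Y [15.  17.1 18.3] x-X [7.  9.9] z-Z [64.4 64.4 65. ]
pad R 3 y-Y [-19.  -15.4 -15.2] x-X [-9.8  9.4] z-Z [64.1 64.2 65.2]
-50 14 x-X max/min 19.6 14.9
-40 26 x-X max/min 21.6 19.2
-30 74 x-X max/min 23.3 18.9
-20 178 x-X max/min 23.8 18.7
-10 242 x-X max/min 24.3 20.1
0 240 x-X max/min 24.3 19.0
10 372 x-X max/min 26.1 16.1
20 671 x-X max/min 23.7 15.5
30 1201 x-X max/min 21.0 8.0
40 2379 x-X max/min 16.9 -17.1
50 1287 x-X max/min 8.5 -10.0
tip z 175.4 tcp [ 643.3 -135.6   54.8] 0.3094748015263184 [-0.9 -1.2 -8.3]
```

Run:
```python
from w import *
s,p,W=wrist(); T=np.array(s["tcp_pos"])
cv2.imwrite("pics/w4.png",cv2.resize(p[180:370,190:380],None,fx=3.1,fy=3.1,interpolation=cv2.INTER_CUBIC))
for v in(240,260,270,280,290,300,310):
    print(v,[(u,*(W[v,u]-T).round(0).astype(int)) for u in range(226,342,6) if not np.isnan(W[v,u,0]) and (u<256 or u>306)])
```

```text
240 [(226, np.int64(-13), np.int64(36), np.int64(-41)), (232, np.int64(11), np.int64(23), np.int64(16)), (238, np.int64(12), np.int64(20), np.int64(19)), (244, np.int64(14), np.int64(16), np.int64(22)), (250, np.int64(17), np.int64(13), np.int64(30)), (310, np.int64(14), np.int64(-14), np.int64(24)), (316, np.int64(13), np.int64(-18), np.int64(22)), (322, np.int64(13), np.int64(-21), np.int64(20)), (328, np.int64(-13), np.int64(-33), np.int64(-43)), (334, np.int64(-13), np.int64(-37), np.int64(-43)), (340, np.int64(-13), np.int64(-41), np.int64(-42))]
260 [(226, np.int64(-28), np.int64(36), np.int64(-42)), (232, np.int64(2), np.int64(23), np.int64(20)), (238, np.int64(10), np.int64(18), np.int64(36)), (244, np.int64(10), np.int64(15), np.int64(36)), (250, np.int64(9), np.int64(13), np.int64(34)), (310, np.int64(10), np.int64(-14), np.int64(36)), (316, np.int64(10), np.int64(-16), np.int64(36)), (322, np.int64(10), np.int64(-19), np.int64(35)), (328, np.int64(3), np.int64(-24), np.int64(21)), (334, np.int64(-28), np.int64(-38), np.int64(-43)), (340, np.int64(-28), np.int64(-42), np.in
[... 2035 characters left out ...]
), (328, np.int64(11), np.int64(-17), np.int64(69)), (334, np.int64(11), np.int64(-19), np.int64(69)), (340, np.int64(12), np.int64(-20), np.int64(71))]
310 [(226, np.int64(11), np.int64(17), np.int64(75)), (232, np.int64(10), np.int64(15), np.int64(74)), (238, np.int64(4), np.int64(14), np.int64(65)), (244, np.int64(1), np.int64(13), np.int64(61)), (250, np.int64(-17), np.int64(13), np.int64(33)), (310, np.int64(-10), np.int64(-13), np.int64(44)), (316, np.int64(4), np.int64(-14), np.int64(64)), (322, np.int64(6), np.int64(-15), np.int64(67)), (328, np.int64(11), np.int64(-16), np.int64(75)), (334, np.int64(10), np.int64(-18), np.int64(74)), (340, np.int64(10), np.int64(-20), np.int64(74))]
```

View pics/w4.png

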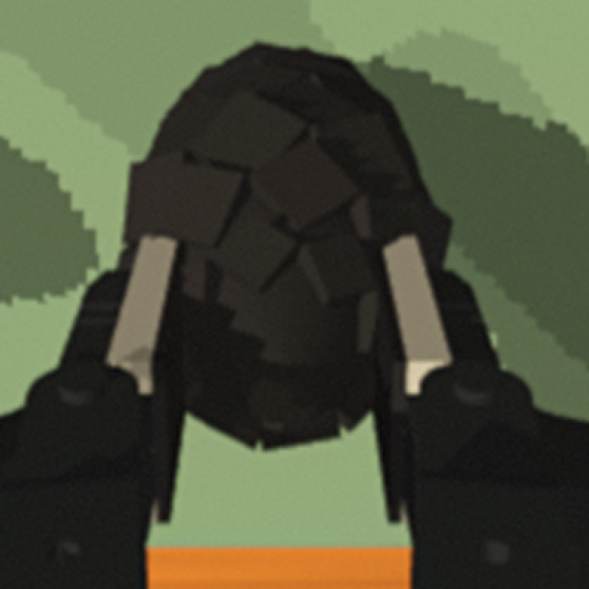

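The pads measure about 30–65 mm above the TCP, so they hold the tapered top rather than the upright sides. The real fingertips sit higher than I assumed. I'll put it back down, open, rise and measure the finger geometry.

Request:
{"fn": "servo_tool", "kwargs": {"deltas": [{"dx":0,"dy":0,"dz":3,"twist":0},{"dx":0,"dy":0,"dz":3,"twist":0},{"dx":0,"dy":0,"dz":1,"twist":0},{"dx":0,"dy":0,"dz":1,"twist":0},{"dx":0,"dy":0,"dz":0,"twist":0},{"dx":0,"dy":0,"dz":0,"twist":0}]}}

```text
t: 5.4
tcp_pos: [643.6, -135.7, 47.6]
ee_rot: [0.0, 1.0, -0.0, 0.0]
ft_force: [-4.9, 0.7, 4.8]
width: 0.305
```

```bash
python3 hold.py|tail -16
```

```text
pad L 8 y-Y [14.6 15.  15.9] x-X [6.4 8.8] z-Z [64.3 65.  65.7]
pad R 1 y-Y [-19.3 -19.3 -19.3] x-X [9.8 9.8] z-Z [64.7 64.7 64.7]
-40 44 x-X max/min 21.5 16.7
-30 65 x-X max/min 23.3 18.4
-20 178 x-X max/min 23.5 18.6
-10 238 x-X max/min 24.2 19.7
0 233 x-X max/min 24.2 19.1
10 382 x-X max/min 26.3 15.9
20 656 x-X max/min 23.8 15.2
30 1193 x-X max/min 21.4 8.1
40 2361 x-X max/min 16.2 -17.2
50 1314 x-X max/min 8.2 -10.1
tip z 168.3 tcp [ 643.6 -135.7   47.6] 0.3052822427693471 [-4.9  0.7  4.8]
```

Request:
{"fn": "servo_tool", "kwargs": {"deltas": [{"dx":0,"dy":0,"dz":-0.5,"twist":0},{"dx":0,"dy":0,"dz":0,"twist":0},{"dx":0,"dy":0,"dz":0,"twist":0},{"dx":0,"dy":0,"dz":0,"twist":0},{"dx":0,"dy":0,"dz":0,"twist":0},{"dx":0,"dy":0,"dz":0,"twist":0},{"dx":0,"dy":0,"dz":0,"twist":0},{"dx":0,"dy":0,"dz":0,"twist":0}], "grip": 70}}

```text
t: 6.12
tcp_pos: [643.6, -135.6, 47.5]
ee_rot: [-0.0, 1.0, -0.0, -0.0]
ft_force: [0.7, 0.1, -0.5]
width: 0.821
```

Run:
```python
from w import *
s,p,W=wrist("pics/w5.png"); D=W-np.array(s["tcp_pos"]); print(s["width"],s["ft_force"].round(1))
dark=p.max(2)<140
F=D[np.isfinite(D[...,0])&(abs(D[...,0])<30)&(abs(D[...,1])>32)&(abs(D[...,1])<70)&(D[...,2]>-30)]
for sg in(1,-1):
    f=F[F[:,1]*sg>0]; print(sg,len(f),'z low',np.percentile(f[:,2],[0,2,10,50]).round(1))
    for a in range(-30,100,10):
        c=f[(f[:,2]>=a)&(f[:,2]<a+10)]
        if len(c)>5: print(a,len(c),'|y|',abs(c[:,1]).min().round(1),abs(c[:,1]).max().round(1),'x',c[:,0].min().round(1),c[:,0].max().round(1))
b=D[(abs(D[...,1])<25)&(abs(D[...,0])<45)&(D[...,2]>64)]; print('body',len(b),b.min(0) if len(b) else '')
```

```text
0.821184311691032 [ 0.7  0.1 -0.5]
1 14469 z low [34.4 43.1 59.3 90. ]
30 140 |y| 34.3 41.0 x -11.9 9.8
40 587 |y| 34.2 48.3 x -13.0 10.5
50 773 |y| 34.0 48.5 x -12.6 10.4
60 875 |y| 34.1 48.8 x -12.7 10.7
70 873 |y| 34.1 60.8 x -6.6 12.7
80 3982 |y| 32.0 67.2 x -14.0 13.1
90 3969 |y| 32.0 67.1 x -14.3 16.3
-1 14663 z low [34.8 42.9 59.4 90. ]
30 140 |y| 35.0 42.1 x -12.1 9.9
40 590 |y| 35.0 48.9 x -12.9 10.4
50 783 |y| 35.0 49.3 x -12.8 10.6
60 871 |y| 34.9 49.2 x -12.8 10.7
70 864 |y| 35.0 61.8 x -5.4 12.9
80 4120 |y| 32.0 68.0 x -14.1 13.2
90 3908 |y| 32.0 68.0 x -13.9 16.5
body 10767 [  7.1816519  -24.99372213  97.6319789 ]
```

View pics/w5.png

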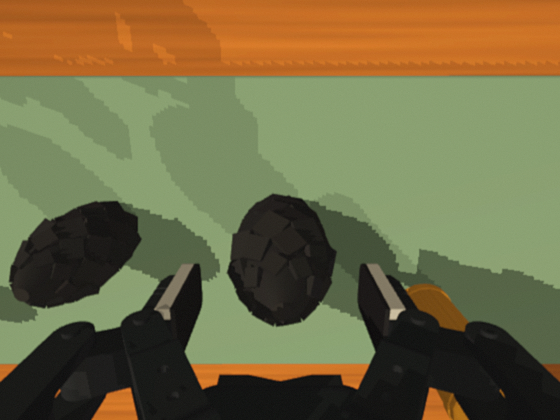

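The wrist view shows the cone still upright at (282,258), with the pads well above its middle. At this opening the real fingertips sit about 34 mm above the reported TCP and the body about 98 mm, roughly 25 mm shorter than documented. I'll regrasp with the TCP at z≈15, which leaves about 8 mm between body and tip.

Request:
{"fn": "servo_tool", "kwargs": {"deltas": [{"dx":0,"dy":0,"dz":8,"twist":0},{"dx":0,"dy":0,"dz":8,"twist":0},{"dx":0,"dy":0,"dz":7,"twist":0},{"dx":0,"dy":0,"dz":6,"twist":0},{"dx":0,"dy":0,"dz":3,"twist":0},{"dx":0,"dy":0,"dz":0,"twist":0},{"dx":0,"dy":0,"dz":0,"twist":0}]}}

```text
t: 6.75
tcp_pos: [643.5, -135.6, 15.4]
ee_rot: [-0.0, 1.0, -0.0, -0.0]
ft_force: [0.8, 0.6, 1.1]
width: 0.822
```

Request:
{"fn": "servo_tool", "kwargs": {"deltas": [{"dx":0,"dy":0,"dz":0,"twist":0},{"dx":0,"dy":0,"dz":0,"twist":0},{"dx":0,"dy":0,"dz":0,"twist":0},{"dx":0,"dy":0,"dz":0,"twist":0},{"dx":0,"dy":0,"dz":0,"twist":0},{"dx":0,"dy":0,"dz":0,"twist":0},{"dx":0,"dy":0,"dz":0,"twist":0},{"dx":0,"dy":0,"dz":0,"twist":0}], "grip": 40, "force": 70}}

```text
t: 7.42
tcp_pos: [643.9, -135.9, 16.3]
ee_rot: [0.0, 1.0, -0.0, 0.0]
ft_force: [-1.9, -1.7, 5.7]
width: 0.567
```

Stopped at 48 mm, on the upright sides. Lifting.

Request:
{"fn": "servo_tool", "kwargs": {"deltas": [{"dx":0,"dy":0,"dz":-2,"twist":0},{"dx":0,"dy":0,"dz":-5,"twist":0},{"dx":0,"dy":0,"dz":-10,"twist":0},{"dx":0,"dy":0,"dz":-15,"twist":0},{"dx":0,"dy":0,"dz":-20,"twist":0},{"dx":0,"dy":0,"dz":-20,"twist":0},{"dx":0,"dy":0,"dz":-15,"twist":0},{"dx":0,"dy":0,"dz":-10,"twist":0},{"dx":0,"dy":0,"dz":-3,"twist":0},{"dx":0,"dy":0,"dz":0,"twist":0}]}}

```text
t: 8.25
tcp_pos: [643.7, -135.7, 116.3]
ee_rot: [0.0, 1.0, -0.0, 0.0]
ft_force: [0.6, 1.4, -8.4]
width: 0.568
```

```bash
python3 hold.py|tail -12
```

```text
pad L 143 y-Y [25.9 27.4 30. ] x-X [ 9. 10.] z-Z [38.2 52.5 67.2]
pad R 121 y-Y [-30.8 -29.3 -26.8] x-X [ 9.1 10.1] z-Z [43.  55.6 66.4]
-10 20 x-X max/min 21.3 18.4
0 156 x-X max/min 23.2 17.6
10 319 x-X max/min 23.3 18.4
20 371 x-X max/min 23.8 19.5
30 424 x-X max/min 23.8 18.9
40 579 x-X max/min 25.4 18.2
50 1243 x-X max/min 23.5 14.1
60 2111 x-X max/min 21.5 7.0
70 3174 x-X max/min 15.5 -15.9
tip z 236.6 tcp [ 643.7 -135.7  116.3] 0.5677944583513334 [ 0.6  1.4 -8.4]
```

Request:
{"fn": "servo_tool", "kwargs": {"deltas": [{"dx":-10,"dy":-3,"dz":0,"twist":0},{"dx":-20,"dy":-6.5,"dz":0,"twist":0},{"dx":-27,"dy":-9,"dz":0,"twist":0},{"dx":-30,"dy":-9.5,"dz":0,"twist":0},{"dx":-30,"dy":-9.5,"dz":0,"twist":0},{"dx":-30,"dy":-9.5,"dz":0,"twist":0},{"dx":-25,"dy":-8,"dz":0,"twist":0},{"dx":-16,"dy":-5.5,"dz":0,"twist":0},{"dx":-8.5,"dy":-3,"dz":0,"twist":0},{"dx":0,"dy":0,"dz":0,"twist":0},{"dx":0,"dy":0,"dz":0,"twist":0}]}}

```text
t: 9.22
tcp_pos: [447.6, -72.1, 115.5]
ee_rot: [-0.0, 1.0, -0.0, 0.0]
ft_force: [0.7, 0.4, -7.2]
width: 0.566
```

```bash
cat > look.py <<'E'
from w import *
cx,cy=map(float,sys.argv[2:4])
s,p,W=wrist(sys.argv[1]); print(s["t"],s["tcp_pos"].round(1),s["ft_force"].round(1))
b=p.astype(int); m=(abs(W[...,2]-9)<9)&(np.hypot(W[...,0]-cx,W[...,1]-cy)<60)&(b[...,1]>130)&(b[...,0]>80)
Q=W[m]; print(len(Q),Q.min(0).round(1),Q.max(0).round(1)) if len(Q) else print("none")
E
python3 look.py pics/w6.png 447 -72
```

```text
9.2167 [447.6 -72.1 115.5] [ 0.7  0.4 -7.2]
4730 [ 422.3 -112.5    3.7] [485.6 -34.6  12.3]
```

View pics/w6.png

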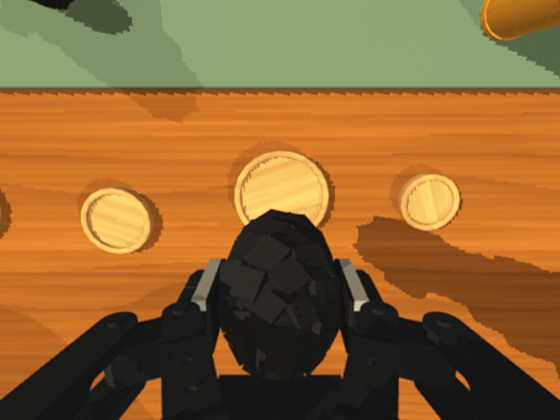

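View: the cone is held upright over the largest saucer (282,195). The wrist depth puts the saucer at (446,-73), so the tool is aligned. Lowering.

Request:
{"fn": "servo_tool", "kwargs": {"deltas": [{"dx":0,"dy":0,"dz":8,"twist":0},{"dx":0,"dy":0,"dz":18,"twist":0},{"dx":0,"dy":0,"dz":20,"twist":0},{"dx":0,"dy":0,"dz":20,"twist":0},{"dx":0,"dy":0,"dz":15,"twist":0},{"dx":0,"dy":0,"dz":10,"twist":0},{"dx":0,"dy":0,"dz":6,"twist":0},{"dx":0,"dy":0,"dz":3,"twist":0},{"dx":0,"dy":0,"dz":2,"twist":0},{"dx":0,"dy":0,"dz":1,"twist":0},{"dx":0,"dy":0,"dz":0,"twist":0},{"dx":0,"dy":0,"dz":0,"twist":0}]}}

```text
t: 10.27
tcp_pos: [447.5, -72.0, 13.1]
ee_rot: [0.0, 1.0, -0.0, 0.0]
ft_force: [-0.8, -0.2, -7.3]
width: 0.57
```

Request:
{"fn": "servo_tool", "kwargs": {"deltas": [{"dx":0,"dy":0,"dz":0.6,"twist":0},{"dx":0,"dy":0,"dz":0.6,"twist":0},{"dx":0,"dy":0,"dz":0,"twist":0}]}}

```text
t: 10.52
tcp_pos: [447.2, -72.0, 11.5]
ee_rot: [-0.0, 1.0, -0.0, 0.0]
ft_force: [0.6, 0.8, -7.9]
width: 0.566
```

Request:
{"fn": "servo_tool", "kwargs": {"deltas": [{"dx":0,"dy":0,"dz":0.6,"twist":0},{"dx":0,"dy":0,"dz":0.5,"twist":0},{"dx":0,"dy":0,"dz":0,"twist":0}]}}

```text
t: 10.77
tcp_pos: [447.2, -72.0, 10.3]
ee_rot: [0.0, 1.0, -0.0, 0.0]
ft_force: [-1.1, 0.5, -5.2]
width: 0.564
```

Request:
{"fn": "servo_tool", "kwargs": {"deltas": [{"dx":0,"dy":0,"dz":0.4,"twist":0},{"dx":0,"dy":0,"dz":0,"twist":0},{"dx":0,"dy":0,"dz":0,"twist":0}]}}

```text
t: 11.02
tcp_pos: [447.2, -72.0, 10.3]
ee_rot: [0.0, 1.0, -0.0, 0.0]
ft_force: [-2.9, -0.2, 7.9]
width: 0.567
```

Request:
{"fn": "servo_tool", "kwargs": {"deltas": [{"dx":0,"dy":0,"dz":0,"twist":0},{"dx":0,"dy":0,"dz":0,"twist":0},{"dx":0,"dy":0,"dz":0,"twist":0},{"dx":0,"dy":0,"dz":0,"twist":0},{"dx":0,"dy":0,"dz":0,"twist":0},{"dx":0,"dy":0,"dz":0,"twist":0}], "grip": 76}}

```text
t: 11.52
tcp_pos: [447.1, -72.0, 9.9]
ee_rot: [-0.0, 1.0, -0.0, 0.0]
ft_force: [-0.2, -0.0, 0.4]
width: 0.89
```

Request:
{"fn": "servo_tool", "kwargs": {"deltas": [{"dx":0,"dy":0,"dz":-8,"twist":0},{"dx":0,"dy":0,"dz":-15,"twist":0},{"dx":0,"dy":0,"dz":-25,"twist":0},{"dx":0,"dy":0,"dz":-25,"twist":0},{"dx":0,"dy":0,"dz":-25,"twist":0},{"dx":0,"dy":0,"dz":-20,"twist":0},{"dx":0,"dy":0,"dz":-10,"twist":0},{"dx":0,"dy":0,"dz":0,"twist":0}]}}

```text
t: 12.18
tcp_pos: [448.2, -72.2, 140.5]
ee_rot: [0.0, 1.0, -0.0, 0.002]
ft_force: [0.6, 0.4, -0.4]
width: 0.892
```

```bash
cat > chk.py <<'E'
from w import *
# args: cx cy H D z0
cx,cy,h,d,z0=map(float,sys.argv[1:6])
from scipy.optimize import least_squares
s,p,W=wrist(); print(s["t"],s["tcp_pos"].round(1),s["width"].round(3),s["ft_force"].round(1))
m=(np.hypot(W[...,0]-cx,W[...,1]-cy)<d/2+12)&(W[...,2]>z0+8)&(W[...,2]<z0+h+8)&(p.max(2)<110)
B=W[m]; z=B[:,2]-z0
for a,b in((.2,.45),(.45,.68)):
    c=B[(z>a*h)&(z<b*h)]; print(a,len(c),least_squares(lambda q:np.hypot(*(c[:,:2]-q).T)-d/2,[cx,cy],loss='soft_l1').x.round(1) if len(c)>10 else '')
t=B[z>.93*h]; print('tip',np.median(t,0).round(1),'ztop',z.max().round(1))
E
python3 chk.py 447 -72 92 50 6
```

```text
Traceback (most recent call last):
  File "chk.py", line 5, in <module>
    s,p,W=wrist(); print(s["t"],s["tcp_pos"].round(1),s["width"].round(3),s["ft_force"].round(1))
                                                      ^^^^^^^^^^^^^^^^
AttributeError: 'float' object has no attribute 'round'
```

Request:
{"fn": "servo_tool", "kwargs": {"deltas": [{"dx":12,"dy":-3,"dz":0,"twist":0},{"dx":25,"dy":-6,"dz":0,"twist":0},{"dx":32,"dy":-8,"dz":0,"twist":0},{"dx":32,"dy":-8,"dz":0,"twist":0},{"dx":32,"dy":-8,"dz":0,"twist":0},{"dx":30,"dy":-6,"dz":0,"twist":0},{"dx":20,"dy":-4,"dz":0,"twist":0},{"dx":11.5,"dy":-3,"dz":0,"twist":0},{"dx":0,"dy":0,"dz":0,"twist":0},{"dx":0,"dy":0,"dz":0,"twist":0}]}}

```text
t: 13.07
tcp_pos: [640.9, -26.0, 136.6]
ee_rot: [0.0, 1.0, -0.0, -0.001]
ft_force: [-0.3, -0.3, 0.1]
width: 0.892
```

```bash
sed -i 's/s\["width"\].round(3)/s["width"]/' chk.py; python3 chk.py 642 -26 80 42 12
python3 - <<'E'
from h import *
from plant import snapshot
t,_=snapshot("top");sc,_=snapshot("scene")
a=cv2.resize(t[170:330,120:440],None,fx=1.75,fy=1.75); b=cv2.resize(sc[130:290,80:400],None,fx=1.75,fy=1.75)
cv2.imwrite("pics/c7.png",np.vstack([a,b]))
E
```

```text
13.0667 [640.9 -26.  136.6] 0.891928365976399 [-0.3 -0.3  0.1]
0.2 193 [641.5 -27.1]
0.45 633 [640.5 -27.2]
tip [642.7 -27.3  89.5] ztop 81.7
```

View pics/c7.png

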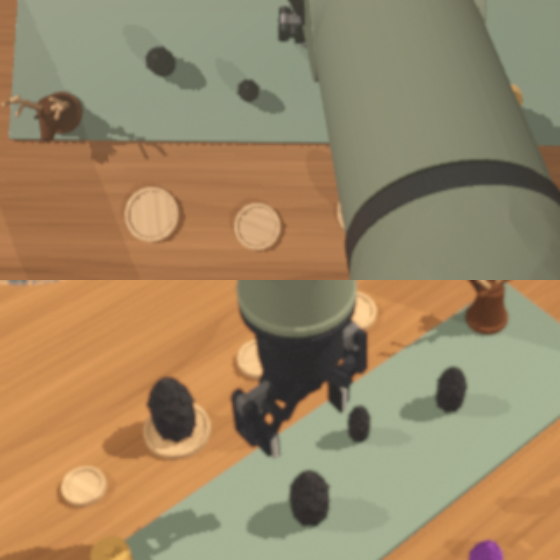

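Bottom half: the largest stands in its saucer (172,410). The second is upright at (310,498), under the gripper. Descending on the second.

Request:
{"fn": "servo_tool", "kwargs": {"deltas": [{"dx":0.5,"dy":0.5,"dz":12,"twist":0},{"dx":0,"dy":0,"dz":25,"twist":0},{"dx":0,"dy":0,"dz":25,"twist":0},{"dx":0,"dy":0,"dz":20,"twist":0},{"dx":0,"dy":0,"dz":18,"twist":0},{"dx":0,"dy":0,"dz":15,"twist":0},{"dx":0,"dy":0,"dz":10,"twist":0},{"dx":0,"dy":0,"dz":5,"twist":0},{"dx":0,"dy":0,"dz":2.5,"twist":0},{"dx":0,"dy":0,"dz":0,"twist":0},{"dx":0,"dy":0,"dz":0,"twist":0}]}}

```text
t: 14.13
tcp_pos: [642.5, -26.7, 6.1]
ee_rot: [-0.0, 1.0, -0.0, 0.0]
ft_force: [-0.5, -0.5, 0.5]
width: 0.892
```

Request:
{"fn": "servo_tool", "kwargs": {"deltas": [{"dx":0,"dy":0,"dz":0,"twist":0},{"dx":0,"dy":0,"dz":0,"twist":0},{"dx":0,"dy":0,"dz":0,"twist":0},{"dx":0,"dy":0,"dz":0,"twist":0},{"dx":0,"dy":0,"dz":0,"twist":0},{"dx":0,"dy":0,"dz":0,"twist":0},{"dx":0,"dy":0,"dz":0,"twist":0},{"dx":0,"dy":0,"dz":0,"twist":0},{"dx":0,"dy":0,"dz":0,"twist":0}], "grip": 32, "force": 60}}

```text
t: 14.88
tcp_pos: [642.5, -26.8, 6.2]
ee_rot: [0.0, 1.0, -0.0, 0.0]
ft_force: [-1.7, -0.8, 7.6]
width: 0.475
```

Request:
{"fn": "servo_tool", "kwargs": {"deltas": [{"dx":0,"dy":0,"dz":-3,"twist":0},{"dx":0,"dy":0,"dz":-8,"twist":0},{"dx":0,"dy":0,"dz":-18,"twist":0},{"dx":0,"dy":0,"dz":-22,"twist":0},{"dx":0,"dy":0,"dz":-22,"twist":0},{"dx":0,"dy":0,"dz":-18,"twist":0},{"dx":0,"dy":0,"dz":-10,"twist":0},{"dx":0,"dy":0,"dz":-4,"twist":0},{"dx":0,"dy":0,"dz":0,"twist":0}]}}

```text
t: 15.63
tcp_pos: [642.3, -26.6, 111.0]
ee_rot: [-0.0, 1.0, -0.0, 0.0]
ft_force: [-0.3, -0.3, -6.1]
width: 0.474
```

Request:
{"fn": "servo_tool", "kwargs": {"deltas": [{"dx":-9,"dy":-10,"dz":0,"twist":0},{"dx":-16,"dy":-18,"dz":0,"twist":0},{"dx":-22,"dy":-26,"dz":0,"twist":0},{"dx":-24,"dy":-28,"dz":0,"twist":0},{"dx":-24,"dy":-28,"dz":0,"twist":0},{"dx":-24,"dy":-28,"dz":0,"twist":0},{"dx":-24,"dy":-28,"dz":0,"twist":0},{"dx":-22,"dy":-26,"dz":0,"twist":0},{"dx":-18,"dy":-21,"dz":0,"twist":0},{"dx":-12,"dy":-14,"dz":0,"twist":0},{"dx":-7.5,"dy":-8,"dz":0,"twist":0},{"dx":0,"dy":0,"dz":0,"twist":0}]}}

```text
t: 16.63
tcp_pos: [438.1, 210.0, 109.7]
ee_rot: [0.0, 1.0, 0.001, -0.001]
ft_force: [0.9, 0.3, -4.3]
width: 0.475
```

```bash
python3 look.py pics/w8.png 440 208; python3 hold.py|tail -8
```

```text
16.6333 [438.1 210.  109.7] [ 0.9  0.3 -4.3]
4539 [411.1 172.9   3.6] [473.4 241.5  12. ]
10 186 x-X max/min 20.5 14.6
20 350 x-X max/min 20.5 15.4
30 507 x-X max/min 21.4 15.6
40 486 x-X max/min 21.7 15.9
50 1397 x-X max/min 21.9 10.5
60 1895 x-X max/min 19.8 3.7
70 3122 x-X max/min 14.0 -13.6
tip z 230.4 tcp [439.3 208.7 109.9] 0.4752334144639887 [-0.3 -0.1 -5.4]
```

Aligned over the second saucer (wrist: y centre 207, x centre ≈438.5). Lowering.

Request:
{"fn": "servo_tool", "kwargs": {"deltas": [{"dx":0,"dy":0.5,"dz":10,"twist":0},{"dx":0,"dy":0,"dz":20,"twist":0},{"dx":0,"dy":0,"dz":22,"twist":0},{"dx":0,"dy":0,"dz":20,"twist":0},{"dx":0,"dy":0,"dz":15,"twist":0},{"dx":0,"dy":0,"dz":10,"twist":0},{"dx":0,"dy":0,"dz":6,"twist":0},{"dx":0,"dy":0,"dz":3,"twist":0},{"dx":0,"dy":0,"dz":1.5,"twist":0},{"dx":0,"dy":0,"dz":0,"twist":0},{"dx":0,"dy":0,"dz":0,"twist":0}]}}

```text
t: 17.65
tcp_pos: [440.2, 208.1, 3.5]
ee_rot: [-0.0, 1.0, -0.0, 0.0]
ft_force: [-0.8, -0.1, -4.5]
width: 0.478
```

Request:
{"fn": "servo_tool", "kwargs": {"deltas": [{"dx":0,"dy":0,"dz":0.5,"twist":0},{"dx":0,"dy":0,"dz":0,"twist":0},{"dx":0,"dy":0,"dz":0,"twist":0}]}}

```text
t: 17.9
tcp_pos: [439.9, 208.1, 2.7]
ee_rot: [-0.0, 1.0, -0.0, 0.0]
ft_force: [0.1, -0.8, -5.2]
width: 0.479
```

Request:
{"fn": "servo_tool", "kwargs": {"deltas": [{"dx":0,"dy":0,"dz":0.7,"twist":0},{"dx":0,"dy":0,"dz":0.6,"twist":0},{"dx":0,"dy":0,"dz":0,"twist":0},{"dx":0,"dy":0,"dz":0,"twist":0}]}}

```text
t: 18.23
tcp_pos: [439.7, 208.0, 1.1]
ee_rot: [0.0, 1.0, -0.0, -0.0]
ft_force: [-0.4, 0.6, -5.4]
width: 0.478
```

Request:
{"fn": "servo_tool", "kwargs": {"deltas": [{"dx":0,"dy":0,"dz":0.5,"twist":0},{"dx":0,"dy":0,"dz":0,"twist":0},{"dx":0,"dy":0,"dz":0,"twist":0}]}}

```text
t: 18.48
tcp_pos: [439.7, 208.0, 0.6]
ee_rot: [0.0, 1.0, -0.0, -0.0]
ft_force: [0.9, 0.9, -4.1]
width: 0.475
```

Request:
{"fn": "servo_tool", "kwargs": {"deltas": [{"dx":0,"dy":0,"dz":0.4,"twist":0},{"dx":0,"dy":0,"dz":0,"twist":0},{"dx":0,"dy":0,"dz":0,"twist":0}]}}

```text
t: 18.73
tcp_pos: [439.8, 208.0, 0.2]
ee_rot: [-0.0, 1.0, -0.0, 0.0]
ft_force: [0.2, 0.3, -4.7]
width: 0.474
```

Request:
{"fn": "servo_tool", "kwargs": {"deltas": [{"dx":0,"dy":0,"dz":0.4,"twist":0},{"dx":0,"dy":0,"dz":0,"twist":0},{"dx":0,"dy":0,"dz":0,"twist":0}]}}

```text
t: 18.98
tcp_pos: [439.8, 208.0, 0.1]
ee_rot: [-0.0, 1.0, -0.0, 0.0]
ft_force: [-2.5, -1.1, 5.8]
width: 0.474
```

Contact. Release and rise.

Request:
{"fn": "servo_tool", "kwargs": {"deltas": [{"dx":0,"dy":0,"dz":0,"twist":0},{"dx":0,"dy":0,"dz":0,"twist":0},{"dx":0,"dy":0,"dz":0,"twist":0},{"dx":0,"dy":0,"dz":0,"twist":0},{"dx":0,"dy":0,"dz":0,"twist":0},{"dx":0,"dy":0,"dz":0,"twist":0}], "grip": 70}}

```text
t: 19.48
tcp_pos: [439.8, 208.1, -0.2]
ee_rot: [-0.0, 1.0, -0.0, 0.0]
ft_force: [0.5, 0.2, -1.3]
width: 0.821
```

Request:
{"fn": "servo_tool", "kwargs": {"deltas": [{"dx":0,"dy":0,"dz":-8,"twist":0},{"dx":0,"dy":0,"dz":-15,"twist":0},{"dx":0,"dy":0,"dz":-25,"twist":0},{"dx":0,"dy":0,"dz":-25,"twist":0},{"dx":0,"dy":0,"dz":-25,"twist":0},{"dx":0,"dy":0,"dz":-15,"twist":0},{"dx":0,"dy":0,"dz":-7,"twist":0},{"dx":0,"dy":0,"dz":0,"twist":0}]}}

```text
t: 20.15
tcp_pos: [440.4, 208.3, 121.3]
ee_rot: [-0.001, 1.0, -0.0, 0.001]
ft_force: [0.8, -0.3, 0.5]
width: 0.82
```

```bash
python3 chk.py 440 208 80 42 6
```

```text
20.15 [440.4 208.3 121.3] 0.8199427111271994 [ 0.8 -0.3  0.5]
0.2 222 [439.  207.5]
0.45 670 [437.9 207.5]
tip [440.4 207.   83.5] ztop 81.7
```

Request:
{"fn": "servo_tool", "kwargs": {"deltas": [{"dx":12,"dy":0,"dz":0,"twist":0},{"dx":25,"dy":1,"dz":0,"twist":0},{"dx":32,"dy":2,"dz":0,"twist":0},{"dx":32,"dy":2,"dz":0,"twist":0},{"dx":32,"dy":2,"dz":0,"twist":0},{"dx":30,"dy":2,"dz":0,"twist":0},{"dx":20,"dy":0.5,"dz":0,"twist":0},{"dx":12,"dy":0,"dz":0,"twist":0},{"dx":0,"dy":0,"dz":0,"twist":0},{"dx":0,"dy":0,"dz":0,"twist":0},{"dx":0,"dy":0,"dz":0,"twist":0}]}}

```text
t: 21.12
tcp_pos: [633.5, 198.4, 118.7]
ee_rot: [0.0, 1.0, -0.0, -0.001]
ft_force: [0.2, 0.6, -0.4]
width: 0.82
```

```bash
python3 chk.py 635 198 69 34 12
```

```text
21.1167 [633.5 198.4 118.7] 0.8200035990240633 [ 0.2  0.6 -0.4]
0.2 178 [634.3 197.1]
0.45 497 [633.5 197. ]
tip [635.4 197.1  78.8] ztop 70.7
```

The second stands upright, centred in its saucer. The third is at (634.5,197.5). Descending.

Request:
{"fn": "servo_tool", "kwargs": {"deltas": [{"dx":0,"dy":0.5,"dz":12,"twist":0},{"dx":0,"dy":0,"dz":22,"twist":0},{"dx":0,"dy":0,"dz":22,"twist":0},{"dx":0,"dy":0,"dz":20,"twist":0},{"dx":0,"dy":0,"dz":18,"twist":0},{"dx":0,"dy":0,"dz":14,"twist":0},{"dx":0,"dy":0,"dz":10,"twist":0},{"dx":0,"dy":0,"dz":5,"twist":0},{"dx":0,"dy":0,"dz":2,"twist":0},{"dx":0,"dy":0,"dz":0,"twist":0},{"dx":0,"dy":0,"dz":0,"twist":0}]}}

```text
t: 22.08
tcp_pos: [635.2, 198.0, -4.4]
ee_rot: [-0.0, 1.0, -0.0, 0.0]
ft_force: [-0.6, 0.7, 0.0]
width: 0.82
```

Request:
{"fn": "servo_tool", "kwargs": {"deltas": [{"dx":0,"dy":0,"dz":0,"twist":0},{"dx":0,"dy":0,"dz":0,"twist":0},{"dx":0,"dy":0,"dz":0,"twist":0},{"dx":0,"dy":0,"dz":0,"twist":0},{"dx":0,"dy":0,"dz":0,"twist":0},{"dx":0,"dy":0,"dz":0,"twist":0},{"dx":0,"dy":0,"dz":0,"twist":0},{"dx":0,"dy":0,"dz":0,"twist":0},{"dx":0,"dy":0,"dz":0,"twist":0}], "grip": 25, "force": 45}}

```text
t: 22.83
tcp_pos: [635.1, 198.0, -4.5]
ee_rot: [-0.0, 1.0, -0.0, 0.0]
ft_force: [-1.2, -1.3, 6.2]
width: 0.395
```

Request:
{"fn": "servo_tool", "kwargs": {"deltas": [{"dx":0,"dy":0,"dz":-3,"twist":0},{"dx":0,"dy":0,"dz":-8,"twist":0},{"dx":0,"dy":0,"dz":-18,"twist":0},{"dx":0,"dy":0,"dz":-22,"twist":0},{"dx":0,"dy":0,"dz":-22,"twist":0},{"dx":0,"dy":0,"dz":-18,"twist":0},{"dx":0,"dy":0,"dz":-10,"twist":0},{"dx":0,"dy":0,"dz":-4,"twist":0},{"dx":0,"dy":0,"dz":0,"twist":0}]}}

```text
t: 23.58
tcp_pos: [635.0, 198.0, 100.5]
ee_rot: [-0.0, 1.0, -0.0, 0.0]
ft_force: [-1.4, -0.5, -3.1]
width: 0.388
```

Request:
{"fn": "servo_tool", "kwargs": {"deltas": [{"dx":-10,"dy":6,"dz":0,"twist":0},{"dx":-20,"dy":12,"dz":0,"twist":0},{"dx":-26,"dy":16,"dz":0,"twist":0},{"dx":-29,"dy":18,"dz":0,"twist":0},{"dx":-29,"dy":18,"dz":0,"twist":0},{"dx":-29,"dy":18,"dz":0,"twist":0},{"dx":-26,"dy":16,"dz":0,"twist":0},{"dx":-20,"dy":12,"dz":0,"twist":0},{"dx":-12,"dy":7,"dz":0,"twist":0},{"dx":-8,"dy":4,"dz":0,"twist":0},{"dx":0,"dy":0,"dz":0,"twist":0},{"dx":0,"dy":0,"dz":0,"twist":0}]}}

```text
t: 24.58
tcp_pos: [426.1, 71.3, 99.6]
ee_rot: [-0.0, 1.0, -0.0, -0.0]
ft_force: [0.2, 0.0, -2.1]
width: 0.389
```

```bash
python3 look.py pics/w9.png 426 71; python3 hold.py|tail -8
```

```text
24.5833 [426.1  71.3  99.6] [ 0.2  0.  -2.1]
3806 [396.6  40.2   3.9] [454.9  98.7  12.1]
10 9 x-X max/min 14.8 12.9
20 265 x-X max/min 17.0 10.0
30 453 x-X max/min 17.0 10.4
40 634 x-X max/min 17.3 10.3
50 1098 x-X max/min 18.1 7.0
60 1754 x-X max/min 16.8 -8.6
70 2604 x-X max/min 13.4 -10.7
tip z 220.3 tcp [426.4  71.6  99.6] 0.38812460749810856 [-0.2  0.6 -2.9]
```

Request:
{"fn": "servo_tool", "kwargs": {"deltas": [{"dx":-0.5,"dy":1,"dz":10,"twist":0},{"dx":0,"dy":0,"dz":20,"twist":0},{"dx":0,"dy":0,"dz":22,"twist":0},{"dx":0,"dy":0,"dz":20,"twist":0},{"dx":0,"dy":0,"dz":15,"twist":0},{"dx":0,"dy":0,"dz":10,"twist":0},{"dx":0,"dy":0,"dz":6,"twist":0},{"dx":0,"dy":0,"dz":3,"twist":0},{"dx":0,"dy":0,"dz":2,"twist":0},{"dx":0,"dy":0,"dz":0,"twist":0},{"dx":0,"dy":0,"dz":0,"twist":0},{"dx":0,"dy":0,"dz":0,"twist":0}]}}

```text
t: 25.68
tcp_pos: [425.6, 70.1, -7.7]
ee_rot: [-0.0, 1.0, -0.0, 0.0]
ft_force: [0.1, -1.2, -2.6]
width: 0.385
```

Request:
{"fn": "servo_tool", "kwargs": {"deltas": [{"dx":0,"dy":0,"dz":0.5,"twist":0},{"dx":0,"dy":0,"dz":0,"twist":0},{"dx":0,"dy":0,"dz":0,"twist":0}]}}

```text
t: 25.93
tcp_pos: [425.3, 70.0, -8.5]
ee_rot: [-0.0, 1.0, -0.0, 0.0]
ft_force: [-0.4, 1.0, -2.6]
width: 0.385
```

Request:
{"fn": "servo_tool", "kwargs": {"deltas": [{"dx":0,"dy":0,"dz":0.7,"twist":0},{"dx":0,"dy":0,"dz":0.6,"twist":0},{"dx":0,"dy":0,"dz":0,"twist":0},{"dx":0,"dy":0,"dz":0,"twist":0}]}}

```text
t: 26.27
tcp_pos: [425.1, 70.0, -10.1]
ee_rot: [0.0, 1.0, -0.0, -0.0]
ft_force: [0.2, -0.2, -3.2]
width: 0.386
```

Request:
{"fn": "servo_tool", "kwargs": {"deltas": [{"dx":0,"dy":0,"dz":0.4,"twist":0},{"dx":0,"dy":0,"dz":0,"twist":0},{"dx":0,"dy":0,"dz":0,"twist":0}]}}

```text
t: 26.52
tcp_pos: [425.2, 70.0, -10.4]
ee_rot: [0.0, 1.0, -0.0, -0.0]
ft_force: [-0.8, 0.6, -2.8]
width: 0.386
```

Request:
{"fn": "servo_tool", "kwargs": {"deltas": [{"dx":0,"dy":0,"dz":0.5,"twist":0},{"dx":0,"dy":0,"dz":0,"twist":0},{"dx":0,"dy":0,"dz":0,"twist":0}]}}

```text
t: 26.77
tcp_pos: [425.2, 70.0, -10.6]
ee_rot: [0.0, 1.0, -0.0, 0.0]
ft_force: [-0.9, 0.1, 8.1]
width: 0.386
```

Contact. Release, rise, and go to the smallest.

Request:
{"fn": "servo_tool", "kwargs": {"deltas": [{"dx":0,"dy":0,"dz":0,"twist":0},{"dx":0,"dy":0,"dz":0,"twist":0},{"dx":0,"dy":0,"dz":0,"twist":0},{"dx":0,"dy":0,"dz":0,"twist":0},{"dx":0,"dy":0,"dz":0,"twist":0},{"dx":0,"dy":0,"dz":0,"twist":0}], "grip": 64}}

```text
t: 27.27
tcp_pos: [425.2, 70.0, -10.9]
ee_rot: [-0.0, 1.0, -0.0, -0.0]
ft_force: [-0.0, -0.4, 0.4]
width: 0.747
```

Request:
{"fn": "servo_tool", "kwargs": {"deltas": [{"dx":0,"dy":0,"dz":-8,"twist":0},{"dx":0,"dy":0,"dz":-15,"twist":0},{"dx":0,"dy":0,"dz":-25,"twist":0},{"dx":0,"dy":0,"dz":-25,"twist":0},{"dx":0,"dy":0,"dz":-25,"twist":0},{"dx":0,"dy":0,"dz":-15,"twist":0},{"dx":0,"dy":0,"dz":-7,"twist":0},{"dx":0,"dy":0,"dz":0,"twist":0}]}}

```text
t: 27.93
tcp_pos: [425.9, 70.1, 110.6]
ee_rot: [-0.0, 1.0, -0.0, 0.001]
ft_force: [0.1, 0.5, 0.2]
width: 0.748
```

```bash
python3 chk.py 425 70 69 34 6
```

```text
27.9333 [425.9  70.1 110.6] 0.7477055097285239 [0.1 0.5 0.2]
0.2 180 [424.5  69.7]
0.45 475 [423.8  69.7]
tip [426.   69.5  72.9] ztop 71.2
```

Request:
{"fn": "servo_tool", "kwargs": {"deltas": [{"dx":12,"dy":0,"dz":0,"twist":0},{"dx":25,"dy":-2,"dz":0,"twist":0},{"dx":30,"dy":-3,"dz":0,"twist":0},{"dx":30,"dy":-3,"dz":0,"twist":0},{"dx":30,"dy":-3,"dz":0,"twist":0},{"dx":25,"dy":-2,"dz":0,"twist":0},{"dx":15,"dy":-0.5,"dz":0,"twist":0},{"dx":7,"dy":0,"dz":0,"twist":0},{"dx":0,"dy":0,"dz":0,"twist":0},{"dx":0,"dy":0,"dz":0,"twist":0},{"dx":0,"dy":0,"dz":0,"twist":0}]}}

```text
t: 28.9
tcp_pos: [598.0, 83.4, 108.6]
ee_rot: [0.0, 1.0, -0.0, -0.001]
ft_force: [-0.3, 0.3, -0.0]
width: 0.75
```

```bash
python3 chk.py 598 84 58 26 12
```

```text
28.9 [598.   83.4 108.6] 0.7502617737779876 [-0.3  0.3 -0. ]
0.2 139 [597.9  82.8]
0.45 324 [597.3  82.8]
tip [598.9  82.7  67.9] ztop 59.7
```

The third is placed upright. The smallest is centred under the gripper. Descending.

Request:
{"fn": "servo_tool", "kwargs": {"deltas": [{"dx":0,"dy":0.3,"dz":12,"twist":0},{"dx":0,"dy":0,"dz":20,"twist":0},{"dx":0,"dy":0,"dz":20,"twist":0},{"dx":0,"dy":0,"dz":18,"twist":0},{"dx":0,"dy":0,"dz":16,"twist":0},{"dx":0,"dy":0,"dz":12,"twist":0},{"dx":0,"dy":0,"dz":9,"twist":0},{"dx":0,"dy":0,"dz":5,"twist":0},{"dx":0,"dy":0,"dz":2,"twist":0},{"dx":0,"dy":0,"dz":0,"twist":0},{"dx":0,"dy":0,"dz":0,"twist":0}]}}

```text
t: 29.87
tcp_pos: [599.6, 83.2, -4.3]
ee_rot: [-0.0, 1.0, -0.0, 0.0]
ft_force: [0.4, 0.8, 0.0]
width: 0.743
```

Request:
{"fn": "servo_tool", "kwargs": {"deltas": [{"dx":0,"dy":0,"dz":0,"twist":0},{"dx":0,"dy":0,"dz":0,"twist":0},{"dx":0,"dy":0,"dz":0,"twist":0},{"dx":0,"dy":0,"dz":0,"twist":0},{"dx":0,"dy":0,"dz":0,"twist":0},{"dx":0,"dy":0,"dz":0,"twist":0},{"dx":0,"dy":0,"dz":0,"twist":0},{"dx":0,"dy":0,"dz":0,"twist":0},{"dx":0,"dy":0,"dz":0,"twist":0}], "grip": 18, "force": 30}}

```text
t: 30.62
tcp_pos: [599.5, 83.1, -4.4]
ee_rot: [-0.0, 1.0, -0.0, 0.0]
ft_force: [-1.4, -0.8, 6.5]
width: 0.292
```

Request:
{"fn": "servo_tool", "kwargs": {"deltas": [{"dx":0,"dy":0,"dz":-3,"twist":0},{"dx":0,"dy":0,"dz":-8,"twist":0},{"dx":0,"dy":0,"dz":-18,"twist":0},{"dx":0,"dy":0,"dz":-24,"twist":0},{"dx":0,"dy":0,"dz":-24,"twist":0},{"dx":0,"dy":0,"dz":-20,"twist":0},{"dx":0,"dy":0,"dz":-13,"twist":0},{"dx":0,"dy":0,"dz":-5,"twist":0},{"dx":0,"dy":0,"dz":0,"twist":0}]}}

```text
t: 31.37
tcp_pos: [599.8, 83.2, 111.5]
ee_rot: [-0.0, 1.0, -0.0, 0.001]
ft_force: [1.0, -0.5, -1.8]
width: 0.295
```

Request:
{"fn": "servo_tool", "kwargs": {"deltas": [{"dx":-6,"dy":11,"dz":0,"twist":0},{"dx":-13,"dy":23,"dz":0,"twist":0},{"dx":-17,"dy":31,"dz":0,"twist":0},{"dx":-19,"dy":34,"dz":0,"twist":0},{"dx":-19,"dy":34,"dz":0,"twist":0},{"dx":-19,"dy":34,"dz":0,"twist":0},{"dx":-19,"dy":34,"dz":0,"twist":0},{"dx":-17,"dy":31,"dz":0,"twist":0},{"dx":-13,"dy":24,"dz":0,"twist":0},{"dx":-9,"dy":16,"dz":0,"twist":0},{"dx":-5,"dy":9.5,"dz":0,"twist":0},{"dx":0,"dy":0,"dz":0,"twist":0}]}}

```text
t: 32.37
tcp_pos: [441.3, -200.2, 109.5]
ee_rot: [0.0, 1.0, -0.002, -0.001]
ft_force: [-0.1, 0.2, -1.3]
width: 0.291
```

Request:
{"fn": "servo_tool", "kwargs": {"deltas": [{"dx":0,"dy":0,"dz":5,"twist":0},{"dx":0,"dy":0,"dz":5,"twist":0},{"dx":0,"dy":0,"dz":0,"twist":0},{"dx":0,"dy":0,"dz":0,"twist":0}]}}

```text
t: 32.7
tcp_pos: [443.2, -197.2, 99.5]
ee_rot: [-0.0, 1.0, 0.001, -0.0]
ft_force: [-0.2, -0.3, -1.4]
width: 0.296
```

```bash
python3 look.py pics/w10.png 443 -198; python3 hold.py|tail -8
```

```text
32.7 [ 443.2 -197.2   99.5] [-0.2 -0.3 -1.4]
2564 [ 417.8 -223.5    3.8] [ 466.3 -175.4   11.9]
10 23 x-X max/min 10.7 2.8
20 323 x-X max/min 12.3 3.7
30 493 x-X max/min 12.5 2.8
40 570 x-X max/min 12.7 2.9
50 1478 x-X max/min 12.4 -9.1
60 1663 x-X max/min 9.9 -9.9
70 492 x-X max/min 5.3 -4.3
tip z 220.5 tcp [ 443.3 -197.5   99.8] 0.29721384136379253 [-0.4  0.1 -1. ]
```

Request:
{"fn": "servo_tool", "kwargs": {"deltas": [{"dx":-0.7,"dy":1.3,"dz":10,"twist":0},{"dx":0,"dy":0,"dz":20,"twist":0},{"dx":0,"dy":0,"dz":22,"twist":0},{"dx":0,"dy":0,"dz":20,"twist":0},{"dx":0,"dy":0,"dz":15,"twist":0},{"dx":0,"dy":0,"dz":10,"twist":0},{"dx":0,"dy":0,"dz":6,"twist":0},{"dx":0,"dy":0,"dz":3,"twist":0},{"dx":0,"dy":0,"dz":2,"twist":0},{"dx":0,"dy":0,"dz":0,"twist":0},{"dx":0,"dy":0,"dz":0,"twist":0},{"dx":0,"dy":0,"dz":0,"twist":0}]}}

```text
t: 33.8
tcp_pos: [442.7, -199.8, -7.3]
ee_rot: [0.0, 1.0, -0.0, 0.0]
ft_force: [-0.1, 0.3, -0.9]
width: 0.297
```

Request:
{"fn": "servo_tool", "kwargs": {"deltas": [{"dx":0,"dy":0,"dz":0.7,"twist":0},{"dx":0,"dy":0,"dz":0.6,"twist":0},{"dx":0,"dy":0,"dz":0,"twist":0},{"dx":0,"dy":0,"dz":0,"twist":0}]}}

```text
t: 34.13
tcp_pos: [442.4, -199.6, -9.2]
ee_rot: [0.0, 1.0, -0.0, 0.0]
ft_force: [-0.6, -0.9, -1.7]
width: 0.291
```

Request:
{"fn": "servo_tool", "kwargs": {"deltas": [{"dx":0,"dy":0,"dz":0.5,"twist":0},{"dx":0,"dy":0,"dz":0.3,"twist":0},{"dx":0,"dy":0,"dz":0,"twist":0},{"dx":0,"dy":0,"dz":0,"twist":0}]}}

```text
t: 34.47
tcp_pos: [442.3, -199.6, -10.0]
ee_rot: [-0.0, 1.0, -0.0, -0.0]
ft_force: [-0.2, -0.8, -0.9]
width: 0.295
```

Request:
{"fn": "servo_tool", "kwargs": {"deltas": [{"dx":0,"dy":0,"dz":0.4,"twist":0},{"dx":0,"dy":0,"dz":0,"twist":0},{"dx":0,"dy":0,"dz":0,"twist":0}]}}

```text
t: 34.72
tcp_pos: [442.4, -199.6, -10.4]
ee_rot: [-0.0, 1.0, -0.0, 0.0]
ft_force: [-0.1, 0.2, -0.4]
width: 0.294
```

Request:
{"fn": "servo_tool", "kwargs": {"deltas": [{"dx":0,"dy":0,"dz":0.4,"twist":0},{"dx":0,"dy":0,"dz":0,"twist":0},{"dx":0,"dy":0,"dz":0,"twist":0}]}}

```text
t: 34.97
tcp_pos: [442.4, -199.6, -10.5]
ee_rot: [0.0, 1.0, -0.0, 0.0]
ft_force: [-3.2, 0.9, 9.8]
width: 0.295
```

Contact. Release, rise and back away to clear the views.

Request:
{"fn": "servo_tool", "kwargs": {"deltas": [{"dx":0,"dy":0,"dz":0,"twist":0},{"dx":0,"dy":0,"dz":0,"twist":0},{"dx":0,"dy":0,"dz":0,"twist":0},{"dx":0,"dy":0,"dz":0,"twist":0},{"dx":0,"dy":0,"dz":0,"twist":0},{"dx":0,"dy":0,"dz":0,"twist":0}], "grip": 64}}

```text
t: 35.47
tcp_pos: [442.3, -199.6, -10.9]
ee_rot: [-0.0, 1.0, -0.0, -0.0]
ft_force: [-0.3, 0.1, 0.6]
width: 0.748
```

Request:
{"fn": "servo_tool", "kwargs": {"deltas": [{"dx":0,"dy":0,"dz":-8,"twist":0},{"dx":0,"dy":0,"dz":-15,"twist":0},{"dx":0,"dy":0,"dz":-25,"twist":0},{"dx":0,"dy":0,"dz":-30,"twist":0},{"dx":0,"dy":0,"dz":-30,"twist":0},{"dx":0,"dy":0,"dz":-30,"twist":0},{"dx":0,"dy":0,"dz":-20,"twist":0},{"dx":0,"dy":0,"dz":0,"twist":0},{"dx":0,"dy":0,"dz":0,"twist":0}]}}

```text
t: 36.22
tcp_pos: [442.8, -199.8, 148.5]
ee_rot: [0.0, 1.0, -0.0, 0.001]
ft_force: [-0.6, -0.7, -0.1]
width: 0.752
```

```bash
python3 chk.py 442 -199 58 26 6
```

```text
36.2167 [ 442.8 -199.8  148.5] 0.7515284075862005 [-0.6 -0.7 -0.1]
0.2 86 [ 440.9 -199.8]
0.45 201 [ 440.3 -199.9]
tip [ 441.9 -199.8   62.4] ztop 59.2
```

Request:
{"fn": "servo_tool", "kwargs": {"deltas": [{"dx":-5,"dy":15,"dz":0,"twist":0},{"dx":-10,"dy":25,"dz":0,"twist":0},{"dx":-15,"dy":30,"dz":0,"twist":0},{"dx":-15,"dy":30,"dz":0,"twist":0},{"dx":-15,"dy":30,"dz":0,"twist":0},{"dx":-15,"dy":30,"dz":0,"twist":0},{"dx":-15,"dy":30,"dz":0,"twist":0},{"dx":-15,"dy":30,"dz":0,"twist":0},{"dx":-15,"dy":30,"dz":0,"twist":0},{"dx":-15,"dy":30,"dz":0,"twist":0},{"dx":-10,"dy":20,"dz":0,"twist":0},{"dx":0,"dy":0,"dz":0,"twist":0}]}}

```text
t: 37.27
tcp_pos: [293.3, -503.0, 145.7]
ee_rot: [-0.0, 1.0, -0.003, -0.001]
ft_force: [-0.6, 0.0, -1.0]
width: 0.745
```

Run:
```python
from h import *
from plant import snapshot,readout
t,_=snapshot("top");sc,_=snapshot("scene"); print(readout.get_state()["tcp_pos"])
a=cv2.resize(t[150:330,110:440],None,fx=1.6,fy=1.6); b=cv2.resize(sc[110:300,80:410],None,fx=1.6,fy=1.6)
cv2.imwrite("pics/fin.png",np.vstack([a,b]))
o=cv2.imread("pics/scene0.png"); o2=cv2.imread("pics/top0.png")
for n,A,B,y,x in(("shell",sc,o,295,148),("stag",sc,o,140,360),("shell",t,o2,229,405),("stag",t,o2,234,150)): print(n,cv2.matchTemplate(A[y-32:y+32,x-32:x+32],B[y-24:y+24,x-22:x+22],cv2.TM_CCOEFF_NORMED).max(),cv2.minMaxLoc(cv2.matchTemplate(A[y-32:y+32,x-32:x+32],B[y-24:y+24,x-22:x+22],cv2.TM_CCOEFF_NORMED))[3],"(expect (10,8))")
```

```text
[ 296.24779379 -499.33479155  145.77091358]
shell 0.9687703 (10, 8) (expect (10,8))
stag 0.9991129 (10, 8) (expect (10,8))
shell 0.90293 (10, 8) (expect (10,8))
stag 0.9988303 (10, 8) (expect (10,8))
```

View pics/fin.png

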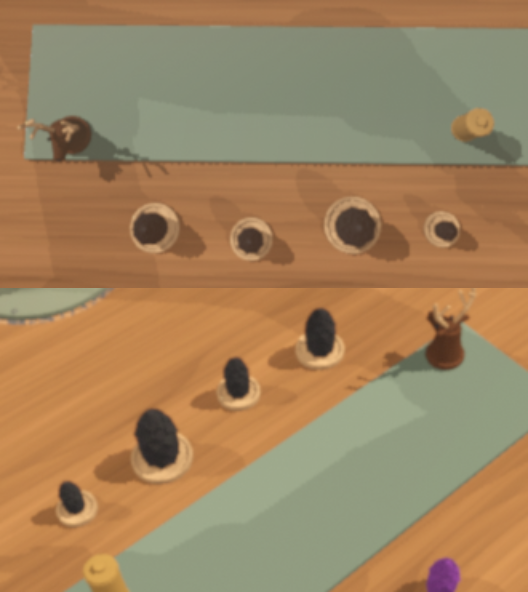

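All four stand upright in their own saucers, at (152,227), (250,240), (356,227) and (446,231) in the top half. The shell and stag are unmoved.

```bash
python3 -c "
from plant import order;print(order.finish_job())"
```

```text
the job is handed in; nothing more can be done
None
```

All four pinecone weights are standing tip up in the saucers of their own size, placed from largest to smallest. I lowered each one until the force reading showed contact, then released it. The job was handed in at about 37 s.

**First grip:** my first grip on the largest weight caught its tapered top. The fingers sit about 25 mm further back than the documented dimensions imply. I lifted it about 9 mm, set it back on the board, measured the fingers and regrasped on the upright sides. The other weights were gripped correctly the first time.

**Last checks:**
- **Weights:** the final top and scene pictures show all four upright in their saucers. Close wrist measurements put the second, third and smallest within about 2 mm of their saucer centres, with tip over base. The same check on the largest failed with a script error and I did not repeat it. It was set down within about 2 mm of centre, and I confirmed it only in the pictures.
- **Shell and stag head:** an image comparison found no movement in either view. The match for the shell from above was weaker (0.90), probably because the lighting and shadows there had changed.
- **Purple look-alike:** I left it alone.
- **Camera agreement:** the wrist and fixed cameras disagreed by 1–2 mm throughout.

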